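# Fit the bayonet filler cap on the hydraulic unit

## Task

Close the oil tank of the small blue hydraulic unit: pick up the orange-handled filler cap, set it in the ring-shaped neck so that its two lugs find the two slots, push it in against the spring, turn it clockwise (seen from above) to the stop and let go, so that the spring lifts it into its lock and it stays there. The slots have to be found by feel or by eye: press and turn gently, never loading the neck with more than 60 N, and leave the oiler and the grease tin where they stand.

Things in the scene. Friction and masses are not known exactly. Their poses are not given: they have to be found in the camera images.
- filler_cap: Loose cap, 0.13 kg, 58 mm high, standing upright. Origin: centre of the stem's underside; z up. Steel stem, diameter 34, z 0 to 23 mm; two lugs on it along +x and -x, out to 25 mm from the axis, 22 degrees wide (9 mm), z 6 to 12 mm, lower edges tapered; black flange, diameter 74, z 23 to 28 mm, with a thin skirt hanging to z 15 mm. A half turn about z makes no difference.
- cap_bar (a point): Centre of the cap's orange grip bar, 43 mm above the cap's origin, with the cap's axes: 62 mm long along x (the bar points the way the lugs point), 14 mm wide along y, 30 mm high, standing on the flange. Grip it across its width from above.
- power_unit: Blue hydraulic unit, fixed to the bench: tank 150 (x) by 120 mm (y), its top 100 mm above the bench; a motor out to 144 mm on its -y side, up to 100 mm high; a valve block on the tank, 33 to 67 mm on the +x side of the origin, up to 126 mm high. Origin: centre of its underside; z up.
- neck_mouth (a point): Centre of the upper face of the neck ring (outer diameter 66, hole 37 mm), 130 mm above the bench; axes of power_unit. Two opposite slots, out to diameter 53, pass the lugs with 5 degrees of play either way. They lie along this x axis only roughly: the ring is clamped up to 16 degrees (0.28 rad) either way, not in the measured poses. Lugs resting on the ring: cap's origin 6 mm below this point.
- neck_bottom (a point): Where the cap's origin is when pushed fully in (23 mm below the mouth; hard stop, flange on ring, lugs under the 9 mm thick lip). A spring plate meets the stem 8.5 mm below the mouth and pushes back with 4.5 N, rising to 9 N here. From here the cap turns only clockwise seen from above, 0.75 to 0.95 rad from the slots, to a hard stop; the other way it is blocked at once. Axes of power_unit.
- neck_lock (a point): Where the cap's origin is when locked (17 mm below the mouth). At the end of the turn are pockets 4 mm deep in the lip's underside, into which the spring lifts the lugs when the cap is let go. Let go short of them, it stays 21 mm below the mouth, not locked; let go unturned, the spring pushes it out to 8.5 mm. Axes of power_unit.
- oiler: Blue plastic oil can with a thin spout, 57 mm in diameter, 160 mm high, standing loose; origin at the centre of its underside.
- grease_tin: Brown round tin, 68 mm in diameter, 58 mm high, standing loose; origin at the centre of its underside.
Things that resemble listed ones, but are neither listed nor needed, are in the scene too. Leave any green, pink or purple look-alike of the filler_cap alone.

How it is judged:
On the way:
1. the cap is pushed into the neck until its lugs are below the lip (its origin 19.5 mm or more below the neck's mouth) (z of filler_cap in the frame of neck_mouth below -0.0195 m and horizontal distance between filler_cap and neck_mouth below 0.005 m and angle between filler_cap's own z axis and vertical below 0.12 rad), for 0.1 s.
At the end, for the whole second after the job is handed in: The cap is locked: its lugs sit in the pockets (its origin 15.0 to 18.7 mm below the neck's mouth, which it can keep only when turned to the stop), within 4 mm of the neck's axis, upright within 0.08 rad, at rest and let go (z of filler_cap in the frame of neck_mouth between -0.0187 and -0.015 m and horizontal distance between filler_cap and neck_mouth below 0.004 m and angle between filler_cap's own z axis and vertical below 0.08 rad and linear speed of filler_cap below 0.01 m/s); the robot touches nothing.
It fails at once if the cap is pressed on the unit, or forced against its slots and stops, with more than 60 N (all their contacts added) (contact force between filler_cap and power_unit above 60 N).
It fails at once if the oiler is shifted by more than 30 mm or tipped (distance of oiler from where it was at the start of the episode above 0.03 m or angle between oiler's own z axis and vertical above 0.3 rad).
It fails at once if the grease tin is shifted by more than 30 mm or tipped (distance of grease_tin from where it was at the start of the episode above 0.03 m or angle between grease_tin's own z axis and vertical above 0.3 rad).
It also fails if it takes over 64 s, if anything falls off the work surface, if the arm or the gripper's body presses on something with over 40 N, if the wrist force passes 120 N, or if a joint passes its speed limit or range.

## Robot

A 6-joint arm with a two-finger parallel gripper is mounted at the origin on a cart in front of the work surface, level with it; the furniture and walls round the work are solid. World frame = base frame: x ahead of the robot, y to its left, z up, the work surface at z = 0. Lengths are in m, angles in rad, forces in N, time in s.
With the tool pointing down it reaches from about 0.25 to 0.775 m from the base axis. Payload 4 kg.
Tool frame: the origin (TCP) lies on the centre line of the jaws, within the pads' length; the fingertips stand 22 mm ahead of it and the grasp point (between the pads) lies 3 mm ahead of it (ctrl.nose_length is the distance from the TCP to the fingertips, in m); z points along the fingers, y is the direction in which the jaws open and shut (so a half turn about z gives the same grasp; the last joint's range is limited). The gripper opens to 94 mm and grips with 3 to 60 N. Pads are 16 mm wide; open, the fingers measure 119 mm over their backs; the gripper's body (75 mm by 177 mm) begins 78 mm behind the grasp point.
Start: joints at [-1.375, 0.087, 1.371, -0, 1.684, -0.103], TCP at [0.162, -0.526, 0.228] pointing down, gripper open.
Joint ranges: [-3.1, 3.1], [-0.76, 2.03], [0.27, 2.55], [-1.08, 4.22], [0.17, 2.65], [-2.57, 2.57]. Speed limits (rad/s): [2.79, 2.79, 3.14, 3.14, 3.14, 3.14].

## Interface

Orientations are given as a unit quaternion [w, x, y, z].
In Python, from rig import readout, camera, ctrl gives the robot as it stands. The module is installed in compiled form; this text tells all that it offers.
- The arm moves only by the tool step_arm, never from a script. Its argument "commands" is text: rows parted by semicolons, each of 7 numbers parted by spaces: the gripper's target within -1 to 1 (shut at 1, half-way at 0, fully open at -1), then the shift along the tool's x, y, z in m, then the turn, a rotation vector about the tool's x, y, z in degrees. A call has 1 to 10 rows; each row is the pose to reach, as a shift and turn from the pose commanded when the call began, along the tool's axes at that moment; what a row does not reach only later rows make up. A row lasts 1/8 s, in which the tool goes at most 62.5 mm and 10.7 degrees, less where a joint would pass 70% of its speed; a pose out of reach is approached as far as the arm can. A call with a gripper value outside its range is refused whole. The fingers move at their own pace and stop on an object; the grip force is fixed at half the most. Time passes only in rows, so rows that repeat a pose let the fingers close. It gives the time, the measured TCP pose, the force and the opening at its end, in the units of the state.
- readout.sense(): the state, without advancing time (a new reading comes with each control period).
- camera(name): name is "scene" or "top" or "wrist"; returns a dict with "frame" (420x560x3 uint8, blue, green, red), "K" (3x3 intrinsics, pixels), "k1" (the pictures are not rectified: a ray, as slopes to the right and down, at radius r is drawn at 1 + k1 r^2 times it, then the intrinsics apply), "camera_from_world" (4x4, takes a point from world to camera coordinates); the wrist camera has in their place "mount" (4x4, takes a point from camera to tool coordinates, whose origin is the TCP and whose axes are the flange's). Camera axes: x right, y up, looking along -z (the intrinsics and any distortion apply to the point x, -y, -z); pixel columns grow to the right and rows downward; lengths in m; the calibration is good to about 2 mm. A picture is of the moment at which its call begins: read the wrist's pose just before it. There is no depth.
- ctrl.close_job(): hands the job in, once; it reports no verdict.
The state is a dict: "time_s": time; "joints": joint angles; "qd": joint speeds; "joint_efforts": joint torques, N m; "tcp_pos": TCP position; "ee_rot": TCP orientation; "ft_force": force on the tool from outside, world axes, zero at the start; "wrist_torque": the same for the moment, N m; "grip_width": finger opening in m.
Only numpy, scipy, OpenCV 4.12 (cv2) and the standard library are available. Lean on these libraries where they do the work, as an engineer would, in place of code of your own. Each camera call takes 0.05 s, during which the arm holds its last target.

## Working session

There is one attempt and no reset: what is moved stays moved. The work goes in short steps, Python scripts to look and compute and a tool call to move; the robot and the scene stay as the last step left them, time stands still between calls to the robot, and variables do not carry over. Pictures are saved under pics/ and viewed, and the job is handed in when it is done.

Besides the shell and the picture viewer there is one more tool, called after "Call:" as name(argument=value, ...) on one line, values as JSON. step_arm: Moves the arm, as the interface text tells. Its arguments: {"type":"object","properties":{"commands":{"type":"string"}},"required":["commands"]}

```bash
mkdir -p pics; python3 - <<'E'
from rig import readout, camera, ctrl
import cv2
s=readout.sense(); print(s, ctrl.nose_length)
for n in ["scene","top","wrist"]:
    c=camera(n); cv2.imwrite(f"pics/{n}0.png",c["frame"]); print(n,c["K"].tolist(),c["k1"]); print(c.get("camera_from_world",c.get("mount")))
E
```

```text
{'time_s': 0.0, 'joints': array([-1.37508240e+00,  8.79931470e-02,  1.37225791e+00, -1.76514558e-05,
        1.68362193e+00, -1.03113907e-01]), 'qd': array([ 1.07644155e-03, -5.01850921e-04, -5.03348695e-05, -1.40653571e-03,
       -8.47007332e-04, -7.79586652e-05]), 'joint_efforts': array([-6.70698828e-04, -3.40182281e+01, -3.02429080e+01,  7.17560481e-02,
        3.29865539e-02, -1.58444573e-04]), 'tcp_pos': array([ 0.161803  , -0.52512691,  0.22628145]), 'ee_rot': array([-1.13853717e-03,  9.88857995e-01,  1.48857536e-01, -6.15321330e-05]), 'ft_force': array([-0.08594181,  0.3811724 , -0.50974862]), 'wrist_torque': array([ 5.84010026e-05, -2.63213915e-02,  1.54759721e-02]), 'grip_width': 0.09386593207994848} 0.022
scene [[495.95676715087166, 0.0, 275.84812910186747], [0.0, 495.95676715087166, 212.94810314602873], [0.0, 0.0, 1.0]] -0.17447319332089054
[[-0.83353149 -0.55230701 -0.01349905  0.47379293]
 [ 0.26235514 -0.41720826  0.87011898 -0.2240151 ]
 [-0.48620473  0.72173003  0.49265681 -1.08675818]
 [ 0.          0.          0.          1.        ]]
top [[427.4999788908097, 0.0, 284.2103618659164], [0.0, 427.4999788908097, 210.17547229838544], [0.0, 0.0, 1.0]] -0.0995809062796456
[[ 0.00288869 -0.99998604 -0.00442349  0.05040894]
 [ 0.98203979  0.00200228  0.1886633  -0.5751263 ]
 [-0.18865181 -0.00488904  0.98203187 -1.24028182]
 [ 0.          0.          0.          1.        ]]
wrist [[316.73707156859217, 0.0, 275.2598741593664], [0.0, 316.73707156859217, 205.4773521274901], [0.0, 0.0, 1.0]] -0.04002928195161913
[[-5.67261185e-04  9.73527236e-01  2.28570337e-01  6.55322008e-02]
 [ 9.99999430e-01  7.58877524e-04 -7.50434539e-04  9.73226149e-04]
 [-9.04025354e-04  2.28569782e-01 -9.73527112e-01 -1.57204444e-01]
 [ 0.00000000e+00  0.00000000e+00  0.00000000e+00  1.00000000e+00]]
```

View pics/scene0.png

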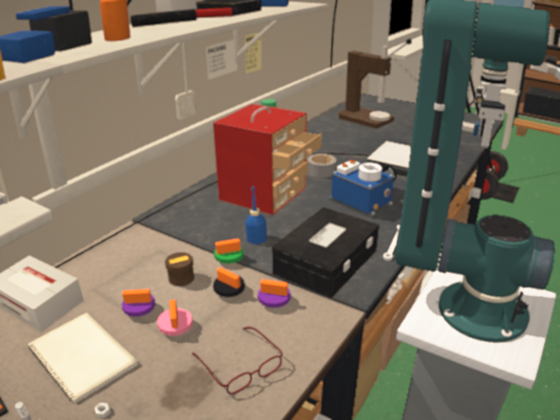

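View pics/top0.png

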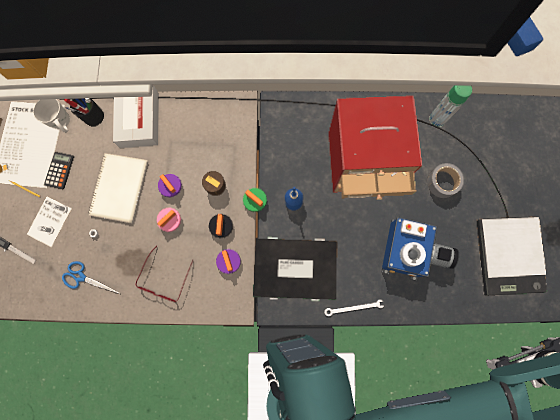

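View pics/wrist0.png

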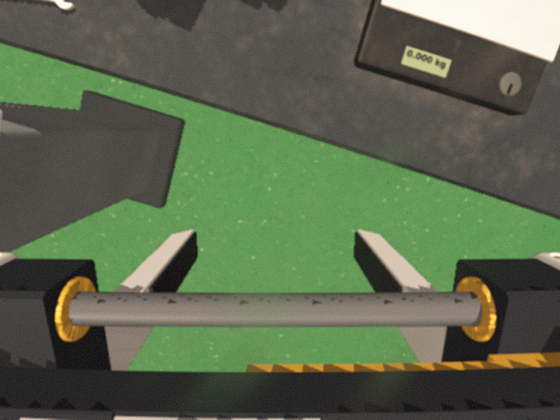

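Candidates for the cap, as top-view pixels:
- Black flange with orange bar (221,225). This matches the description.
- Purple (170,185) and (228,261), pink (168,219) and green (255,200). These are the look-alikes.
- Dark brown tin with a yellow mark (213,182). This is the grease tin.

I choose the black one and will check it in a crop.

```bash
cat > h.py <<'E'
import numpy as np, cv2
from rig import readout, camera, ctrl
from scipy.spatial.transform import Rotation as R
def cw(c,s=None):
    if "camera_from_world" in c: return np.linalg.inv(c["camera_from_world"])
    T=np.eye(4); q=s["ee_rot"]; T[:3,:3]=R.from_quat([q[1],q[2],q[3],q[0]]).as_matrix(); T[:3,3]=s["tcp_pos"]
    return T@c["mount"]
def ray(c,uv,s=None):
    K=c["K"]; 
    p=cv2.undistortPoints(np.array(uv,float).reshape(-1,1,2),K,np.array([c["k1"],0,0,0,0])).reshape(-1,2)
    W=cw(c,s); d=np.c_[p[:,0],-p[:,1],-np.ones(len(p))]@W[:3,:3].T
    return W[:3,3],d
def plane(c,uv,z,s=None):
    o,d=ray(c,uv,s); t=(z-o[2])/d[:,2]; return o+d*t[:,None]
def proj(c,P,s=None):
    W=np.linalg.inv(cw(c,s)); P=np.atleast_2d(P); q=P@W[:3,:3].T+W[:3,3]; q=q*[1,-1,-1]
    return cv2.projectPoints(q,np.zeros(3),np.zeros(3),c["K"],np.array([c["k1"],0,0,0,0]))[0].reshape(-1,2)
def orange(f):
    h=cv2.cvtColor(f,cv2.COLOR_BGR2HSV); return cv2.inRange(h,(4,150,120),(18,255,255))
def yaw_tool(s):
    q=s["ee_rot"]; M=R.from_quat([q[1],q[2],q[3],q[0]]).as_matrix(); return M
E
python3 - <<'E'
from h import *
c=camera("top"); f=c["frame"]
m=orange(f); n,l,st,ce=cv2.connectedComponentsWithStats(m)
for i in range(1,n):
    if st[i,4]>25:
        ys,xs=np.where(l==i); r=cv2.minAreaRect(np.c_[xs,ys].astype(np.float32)); print(ce[i],st[i,4],plane(c,[ce[i]],0.058)[0],[x for x in r])
for nm,uv,z in [("mouth",(413,254),.13),("oiler",(294,199),.1),("tin",(213,182),.058),("toolbox",(375,190),0.0)]: print(nm,plane(c,[uv],z)[0])
a=cv2.resize(f[170:280,150:270],None,fx=5,fy=5,interpolation=cv2.INTER_CUBIC)
b=cv2.resize(f[200:300,370:470],None,fx=5,fy=5,interpolation=cv2.INTER_CUBIC)
cv2.imwrite("pics/a1.png",a); cv2.imwrite("pics/b1.png",b)
E
```

```text
[26.83738602 69.29027356] 658 [1.0642874  0.93534467 0.058     ] [(24.151887893676758, 68.49340057373047), (18.895193099975586, 48.56281661987305), 87.51044464111328]
[167.03157895 183.11578947] 95 [0.6587514  0.41392975 0.058     ] [(167.10000610351562, 183.29998779296875), (21.000001907348633, 4.599999904632568), 53.13010025024414]
[253.66019417 197.49514563] 103 [0.61348835 0.14486656 0.058     ] [(253.59014892578125, 197.49180603027344), (19.9737548828125, 5.121475696563721), 39.80556869506836]
[165.90654206 218.13084112] 107 [0.5490479  0.41122762 0.058     ] [(166.18865966796875, 218.16038513183594), (5.897233009338379, 19.96459197998047), 47.48955535888672]
[218.89090909 224.32727273] 110 [0.53058545 0.24845432 0.058     ] [(219.13526916503906, 224.01229858398438), (5.703752040863037, 20.280006408691406), 5.19442892074585]
[226.70707071 260.39393939] 99 [0.4223564  0.22195393 0.058     ] [(226.60000610351562, 260.29998779296875), (20.55480194091797, 4.743415832519531), 71.56504821777344]
mouth [ 0.43545013 -0.31213031  0.13      ]
oiler [0.5998072  0.02294902 0.1       ]
tin [0.66212153 0.27091107 0.058     ]
toolbox [ 0.65190225 -0.23836792  0.        ]
```

View pics/a1.png

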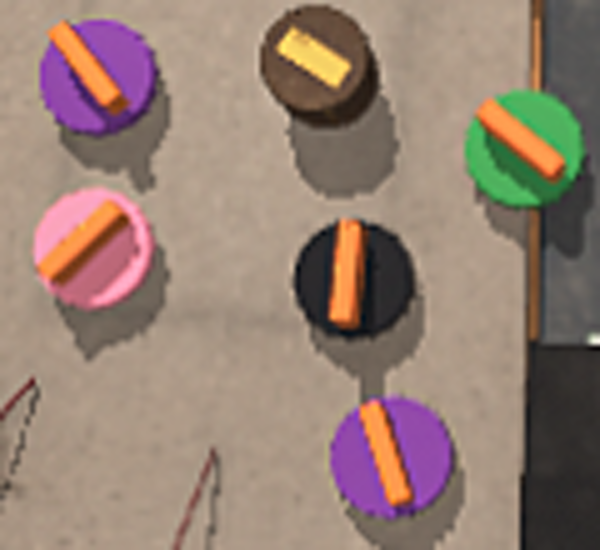

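View pics/b1.png

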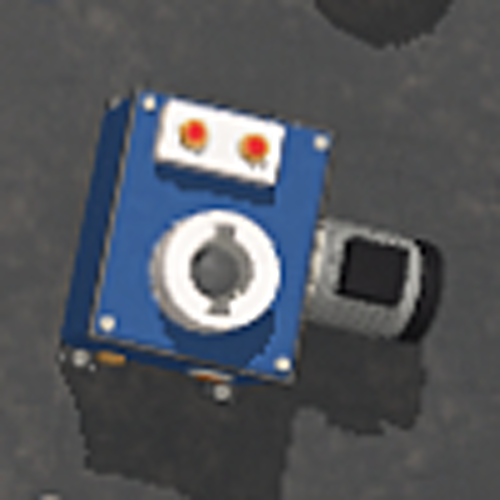

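Call:
step_arm(commands="-1 0.06 -0.02 -0.02 0 0 3; -1 0.12 -0.045 -0.04 0 0 8; -1 0.18 -0.07 -0.052 0 0 13; -1 0.24 -0.09 -0.052 0 0 17; -1 0.29 -0.11 -0.052 0 0 17; -1 0.324 -0.123 -0.052 0 0 17; -1 0.324 -0.123 -0.052 0 0 17; -1 0.324 -0.123 -0.052 0 0 17; -1 0.324 -0.123 -0.052 0 0 17")

```text
time_s: 1.32
tcp_pos: [0.4344, -0.3137, 0.2795]
ee_rot: [0.0, 1.0, -0.0, -0.0]
ft_force: [-0.3, 0.1, -0.0]
grip_width: 0.0939
```

```bash
python3 - <<'E'
from h import *
s=readout.sense(); print(s["tcp_pos"],s["ee_rot"],s["ft_force"])
c=camera("wrist"); cv2.imwrite("pics/w1.png",c["frame"])
c=camera("top"); cv2.imwrite("pics/t1.png",c["frame"])
E
```

```text
[ 0.43436521 -0.31369936  0.27945367] [ 1.42777427e-04  9.99999970e-01 -3.67639721e-06 -2.01209177e-04] [-0.26515799  0.1244544  -0.0141253 ]
```

View pics/w1.png

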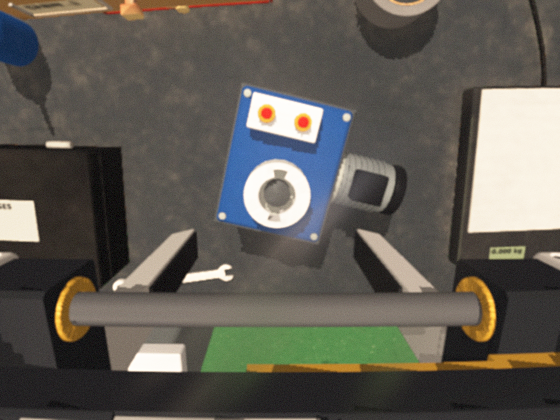

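The wrist view shows the unit with the white ring centred near (277,193). The slots are near (279,171) and (273,215).

```bash
python3 - <<'E'
from h import *
s=readout.sense(); c=camera("wrist"); f=c["frame"]
# rectified top-down patch of plane z=0.13, 4px/mm
cx,cy=plane(c,[(277,193)],.13,s)[0][:2]; print(cx,cy)
N=400; g=(np.arange(N)-N/2)/4000*1.0
X,Y=np.meshgrid(cy-g,cx-g) # cols -> -y ; rows -> -x
P=np.c_[Y.ravel(),X.ravel(),np.full(N*N,.13)]
uv=proj(c,P,s).reshape(N,N,2).astype(np.float32)
w=cv2.remap(f,uv,None,cv2.INTER_CUBIC); cv2.imwrite("pics/n1.png",w)
hsv=cv2.cvtColor(w,cv2.COLOR_BGR2HSV); m=cv2.inRange(hsv,(0,0,160),(180,70,255))
cnt,h=cv2.findContours(m,cv2.RETR_CCOMP,cv2.CHAIN_APPROX_NONE)
for i,k in enumerate(cnt):
    if len(k)>150:
        (u,v),(a,b),an=cv2.fitEllipse(k); print(h[0,i,3],u,v,a/4,b/4,an,"world",cx-(v-200)/4000,cy-(u-200)/4000)
E
```

```text
0.4409500182584525 -0.31671126617754863
-1 198.4075469970703 205.75328063964844 66.9132308959961 69.72604370117188 179.4258270263672 world 0.43951169809854035 -0.3163131529268162
10 196.02838134765625 203.12506103515625 31.514339447021484 32.28236770629883 31.384151458740234 world 0.4401687529996634 -0.3157183615144627
```

View pics/n1.png

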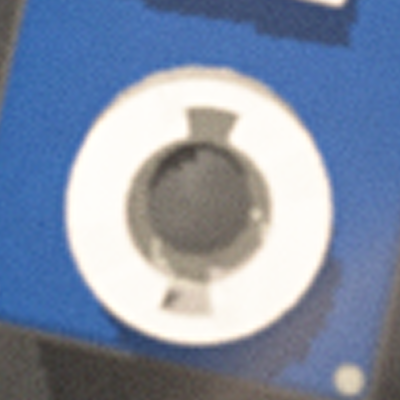

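Call:
step_arm(commands="-1 0.015 -0.06 -0.02 0 0 0; -1 0.03 -0.12 -0.02 0 0 0; -1 0.04 -0.18 -0.02 0 0 0; -1 0.05 -0.24 -0.02 0 0 0; -1 0.06 -0.30 -0.02 0 0 0; -1 0.07 -0.36 -0.02 0 0 0; -1 0.08 -0.42 -0.01 0 0 0; -1 0.09 -0.48 0.02 0 0 0; -1 0.096 -0.54 0.04 0 0 0; -1 0.096 -0.562 0.07 0 0 0")

```text
time_s: 2.72
tcp_pos: [0.5307, 0.2519, 0.2094]
ee_rot: [-0.001, 1.0, 0.002, 0.001]
ft_force: [-0.3, -0.3, 0.1]
grip_width: 0.0939
```

Call:
step_arm(commands="-1 0 0 0 0 0 0; -1 0 0 0 0 0 0; -1 0 0 0 0 0 0")

```text
time_s: 3.1
tcp_pos: [0.5312, 0.2482, 0.2116]
ee_rot: [-0.0, 1.0, -0.0, 0.002]
ft_force: [0.6, -0.7, -0.7]
grip_width: 0.0936
```

```bash
python3 - <<'E'
from h import *
s=readout.sense(); print(s["tcp_pos"],s["ee_rot"],s["ft_force"],s["time_s"])
c=camera("wrist"); cv2.imwrite("pics/w2.png",c["frame"])
f=c["frame"];m=orange(f); n,l,st,ce=cv2.connectedComponentsWithStats(m)
for i in range(1,n):
    if st[i,4]>100:
        print(ce[i],st[i,4],plane(c,[ce[i]],0.058,s)[0])
E
```

```text
[0.53123513 0.24822872 0.21164423] [-3.65782196e-04  9.99998431e-01 -4.05339830e-05  1.73282514e-03] [ 0.56995749 -0.70114694 -0.65001027] 3.1
[372.9037037   24.54074074] 135 [0.69261247 0.15866515 0.058     ]
[99.95109851 61.57122608] 1411 [0.66221115 0.41008753 0.058     ]
[250.76433121  60.57324841] 314 [0.66138686 0.26951451 0.058     ]
[379.59695817 111.70570342] 1315 [0.61612714 0.14785085 0.058     ]
[115.93850042 175.72451559] 1187 [0.55525888 0.40590966 0.058     ]
[273.9916318  193.48221757] 956 [0.53701242 0.24835216 0.058     ]
[293.42004773 277.9451074 ] 419 [0.44536347 0.22777296 0.058     ]
[478.65721332 306.40197287] 811 [0.40918163 0.02060403 0.058     ]
[ 63.11042945 310.80674847] 326 [0.4037798  0.48481342 0.058     ]
[466.04157858 362.66173362] 1419 [0.33542001 0.02353097 0.058     ]
[301.33043478 366.8057971 ] 345 [0.33319721 0.21706475 0.058     ]
```

View pics/w2.png

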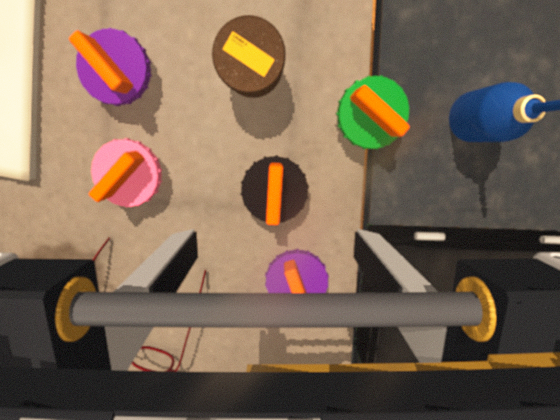

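The black cap with the orange bar is at (274,193), directly ahead of the jaws, so the choice holds. I'll rectify a patch to measure the bar.

```bash
python3 - <<'E'
from h import *
s=readout.sense(); c=camera("wrist"); f=c["frame"]
cx,cy=.535,.2483
for z,nm in ((.058,"c1"),(.028,"c2")):
    N=400; g=(np.arange(N)-N/2)/4000
    X,Y=np.meshgrid(cy-g,cx-g)
    uv=proj(c,np.c_[Y.ravel(),X.ravel(),np.full(N*N,z)],s).reshape(N,N,2).astype(np.float32)
    w=cv2.remap(f,uv,None,cv2.INTER_CUBIC); cv2.imwrite(f"pics/{nm}.png",w)
    m=orange(w)if z>.05 else cv2.inRange(w,(0,0,0),(255,60,60))
    k=max(cv2.findContours(m,cv2.RETR_EXTERNAL,cv2.CHAIN_APPROX_NONE)[0],key=len)
    (u,v),wh,a=cv2.minAreaRect(k); print(cx-(v-200)/4000,cy-(u-200)/4000,np.array(wh)/4,a, cv2.fitEllipse(k))
E
```

```text
0.5362382278442384 0.24850227813720702 [15.62432003 64.58467865] 3.2310097217559814 ((199.21913146972656, 196.7826690673828), (66.25563049316406, 329.0299377441406), 3.4439148902893066)
0.5380567436218262 0.2527088516235351 [61.6213913  71.57240295] 31.845163345336914 ((186.2420654296875, 189.6566162109375), (232.30078125, 270.2603454589844), 34.05828094482422)
```

View pics/c1.png

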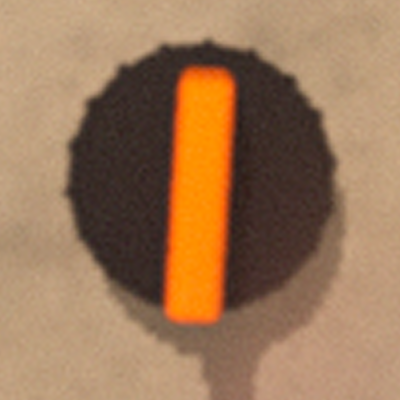

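View pics/c2.png

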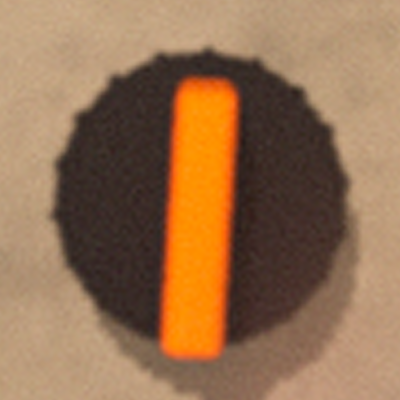

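Call:
step_arm(commands="-1 0.004 0 0.05 0 0 3; -1 0.004 0 0.10 0 0 3; -1 0.004 0 0.12 0 0 3; -1 0.004 0 0.12 0 0 3; -1 0.004 0 0.12 0 0 3")

```text
time_s: 3.82
tcp_pos: [0.5354, 0.2495, 0.0915]
ee_rot: [-0.001, 1.0, -0.025, 0.002]
ft_force: [-0.8, 0.2, 0.0]
grip_width: 0.0942
```

```bash
python3 - <<'E'
from h import *
s=readout.sense(); print(s["tcp_pos"],s["ee_rot"],s["ft_force"],s["time_s"])
c=camera("wrist"); cv2.imwrite("pics/w3.png",c["frame"])
E
```

```text
[0.53539383 0.24949588 0.09151013] [-5.53650394e-04  9.99674882e-01 -2.54417253e-02  1.59425652e-03] [-0.76489009  0.19260668  0.02107337] 3.825
```

View pics/w3.png

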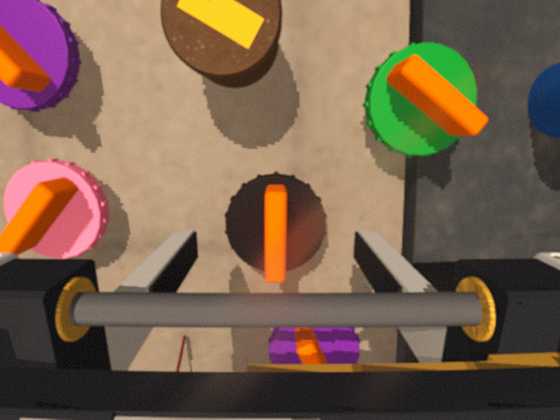

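The bar is now vertical in the image, centred at column 275 between the fingers. Next I descend and grip.

Call:
step_arm(commands="-1 0 0 0.02 0 0 0; -1 0 0 0.037 0 0 0; -1 0 0 0.037 0 0 0; 1 0 0 0.037 0 0 0; 1 0 0 0.037 0 0 0; 1 0 0 0.037 0 0 0; 1 0 0 0.037 0 0 0; 1 0 0 0.037 0 0 0")

```text
time_s: 4.88
tcp_pos: [0.5342, 0.2495, 0.0526]
ee_rot: [0.0, 1.0, -0.025, 0.0]
ft_force: [-0.3, 0.3, -0.0]
grip_width: 0.0471
```

Call:
step_arm(commands="1 0 0 0 0 0 0; 1 0 0 0 0 0 0; 1 0 0 -0.02 0 0 0; 1 0 0 -0.06 0 0 0; 1 0 0 -0.12 0 0 0;1 0 0 -0.18 0 0 0;1 0 0 -0.22 0 0 0;1 0 0 -0.22 0 0 0;1 0 0 -0.22 0 0 0")

```text
time_s: 6.0
tcp_pos: [0.5337, 0.2493, 0.271]
ee_rot: [0.0, 1.0, -0.025, -0.001]
ft_force: [-0.6, 0.0, -1.1]
grip_width: 0.0003
```

```bash
python3 - <<'E'
from h import *
s=readout.sense(); print(s["tcp_pos"],s["ee_rot"],s["ft_force"],s["wrist_torque"],s["time_s"],s["joints"])
c=camera("wrist"); cv2.imwrite("pics/w4.png",c["frame"])
E
```

```text
[0.5337428  0.24932285 0.27095528] [ 4.51755692e-04  9.99683309e-01 -2.51417069e-02 -9.85691567e-04] [-0.56636337  0.03343891 -1.10380485] [0.02678706 0.06649955 0.00928493] 6.0 [ 3.40851613e-01  1.72959029e-01  1.18982210e+00 -1.41260806e-04
  1.78097568e+00  1.96190736e+00]
```

View pics/w4.png

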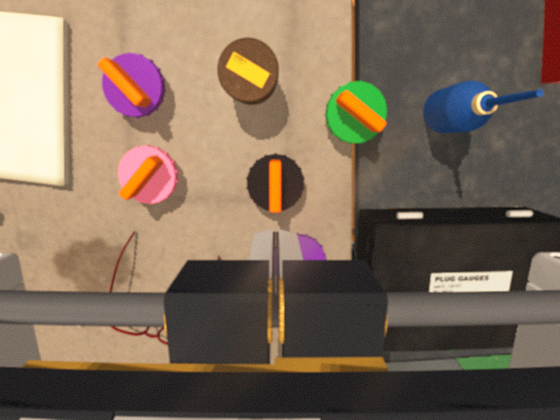

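I lifted before the fingers had closed. The fingers travel slowly, and the cap stands at (275,185), apparently untouched. I'll reopen, look again and descend.

Call:
step_arm(commands="-1 0.001 0 0.02 0 0 0; -1 0.001 0 0.06 0 0 0; -1 0.001 0 0.06 0 0 0; -1 0.001 0 0.06 0 0 0; -1 0.001 0 0.06 0 0 0; -1 0.001 0 0.06 0 0 0; -1 0.001 0 0.06 0 0 0; -1 0.001 0 0.06 0 0 0; -1 0.001 0 0.06 0 0 0; -1 0.001 0 0.06 0 0 0")

```text
time_s: 7.3
tcp_pos: [0.5351, 0.2494, 0.2124]
ee_rot: [0.0, 1.0, -0.025, -0.0]
ft_force: [0.1, -0.6, -0.2]
grip_width: 0.0935
```

```bash
python3 - <<'E'
from h import *
s=readout.sense(); c=camera("wrist"); f=c["frame"]
print(s["tcp_pos"],s["ee_rot"],s["grip_width"],s["time_s"])
cx,cy=.535,.2483
z=.058
N=400; g=(np.arange(N)-N/2)/4000
X,Y=np.meshgrid(cy-g,cx-g)
uv=proj(c,np.c_[Y.ravel(),X.ravel(),np.full(N*N,z)],s).reshape(N,N,2).astype(np.float32)
w=cv2.remap(f,uv,None,cv2.INTER_CUBIC)
m=orange(w)
k=max(cv2.findContours(m,cv2.RETR_EXTERNAL,cv2.CHAIN_APPROX_NONE)[0],key=len)
(u,v),wh,a=cv2.minAreaRect(k); print(cx-(v-200)/4000,cy-(u-200)/4000,np.array(wh)/4,a,cv2.boundingRect(k))
E
```

```text
[0.53513368 0.24942664 0.21238302] [ 6.66017528e-05  9.99684141e-01 -2.51319108e-02 -4.27054496e-05] 0.09354129020794569 7.3
0.5363376922607422 0.24837846069335937 [15.80895615 64.92765808] 3.1798300743103027 (162, 65, 74, 261)
```

Call:
step_arm(commands="-1 0 0.001 0.06 0 0 0; -1 0 0.001 0.11 0 0 0; -1 0 0.001 0.14 0 0 0; -1 0 0.001 0.159 0 0 0; -1 0 0.001 0.159 0 0 0; 1 0 0.001 0.159 0 0 0; 1 0 0.001 0.159 0 0 0; 1 0 0.001 0.159 0 0 0; 1 0 0.001 0.159 0 0 0; 1 0 0.001 0.159 0 0 0")

```text
time_s: 8.6
tcp_pos: [0.5352, 0.2484, 0.0536]
ee_rot: [-0.0, 1.0, -0.025, 0.0]
ft_force: [0.2, 0.4, -0.5]
grip_width: 0.0469
```

Call:
step_arm(commands="1 0 0 0 0 0 0; 1 0 0 0 0 0 0; 1 0 0 0 0 0 0; 1 0 0 0 0 0 0; 1 0 0 0 0 0 0; 1 0 0 0 0 0 0")

```text
time_s: 9.35
tcp_pos: [0.535, 0.2484, 0.0532]
ee_rot: [0.0, 1.0, -0.025, -0.0]
ft_force: [0.1, 0.3, -2.1]
grip_width: 0.0133
```

Call:
step_arm(commands="1 0 0 0 0 0 0; 1 0 0 0 0 0 0; 1 0 0 -0.01 0 0 0; 1 0 0 -0.05 0 0 0; 1 0 0 -0.10 0 0 0;1 0 0 -0.16 0 0 0;1 0 0 -0.22 0 0 0;1 0 0 -0.25 0 0 0;1 0 0 -0.25 0 0 0")

```text
time_s: 10.48
tcp_pos: [0.5362, 0.2488, 0.3079]
ee_rot: [-0.001, 1.0, -0.025, 0.004]
ft_force: [0.5, 0.2, -1.2]
grip_width: 0.0139
```

```bash
python3 - <<'E'
from h import *
s=readout.sense(); print(s["tcp_pos"],s["ee_rot"],s["ft_force"],s["wrist_torque"],s["time_s"],s["grip_width"])
c=camera("wrist"); cv2.imwrite("pics/w5.png",c["frame"])
E
```

```text
[0.53615498 0.2488007  0.30794419] [-0.00142958  0.99967534 -0.02513008  0.00395525] [ 0.50776411  0.19205298 -1.22529266] [0.01002623 0.04369669 0.02484382] 10.475 0.013887016237936249
```

View pics/w5.png

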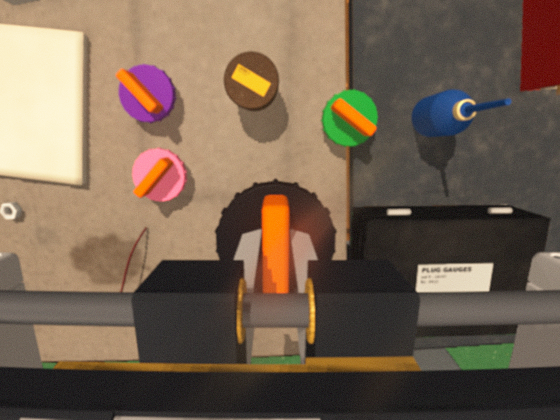

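The cap is held squarely: the black flange is round at (275,240) and the bar lies along the jaws. Now I carry it to the neck.

Call:
step_arm(commands="1 -0.005 0.05 0 0 0 0; 1 -0.01 0.11 0 0 0 1; 1 -0.02 0.17 0 0 0 2; 1 -0.028 0.23 0 0 0 3; 1 -0.035 0.29 0 0 0 4; 1 -0.042 0.35 0 0 0 4.6; 1 -0.05 0.41 0 0 0 4.6; 1 -0.058 0.47 0 0 0 4.6; 1 -0.065 0.53 0 0 0 4.6; 1 -0.068 0.569 0 0 0 4.6")

```text
time_s: 11.78
tcp_pos: [0.4368, -0.3184, 0.2998]
ee_rot: [-0.002, 0.998, -0.066, -0.002]
ft_force: [0.1, 0.7, -1.5]
grip_width: 0.0137
```

Call:
step_arm(commands="1 0 0 0 0 0 0; 1 0 0 0.03 0 0 0; 1 0 0 0.07 0 0 0; 1 0 0 0.095 0 0 0; 1 0 0 0.095 0 0 0; 1 0 0 0.095 0 0 0; 1 0 0 0.095 0 0 0")

```text
time_s: 12.65
tcp_pos: [0.4393, -0.3166, 0.2102]
ee_rot: [0.001, 0.998, -0.065, 0.001]
ft_force: [0.3, 0.5, -0.6]
grip_width: 0.0135
```

```bash
python3 - <<'E'
from h import *
s=readout.sense(); print(s["tcp_pos"],s["ee_rot"],s["ft_force"],s["wrist_torque"],s["time_s"],s["grip_width"])
print(np.degrees(2*np.arctan2(s["ee_rot"][2],s["ee_rot"][1])))
for n in ("wrist","top","scene"):
    c=camera(n); f=c["frame"]
    if n=="scene": f=cv2.resize(f[130:230,310:430],None,fx=5,fy=5,interpolation=cv2.INTER_CUBIC)
    if n=="top": f=cv2.resize(f[200:300,350:480],None,fx=5,fy=5,interpolation=cv2.INTER_CUBIC)
    cv2.imwrite(f"pics/{n}6.png",f)
E
```

```text
[ 0.43930286 -0.31659256  0.21021048] [ 9.26267769e-04  9.97885255e-01 -6.49822150e-02  1.21293364e-03] [ 0.2939176   0.51953513 -0.61306342] [-0.00761914 -0.03226876  0.02806354] 12.65 0.01350379765132326
-7.451672644949225
```

View pics/wrist6.png

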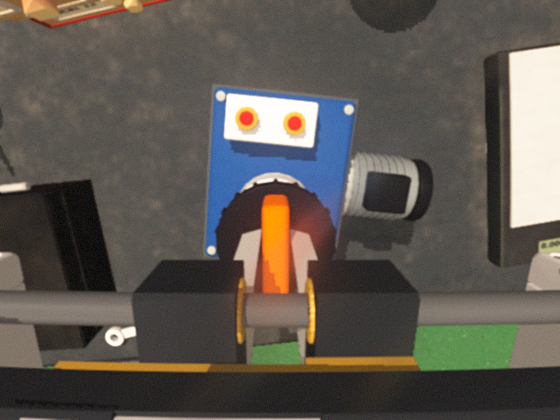

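View pics/scene6.png

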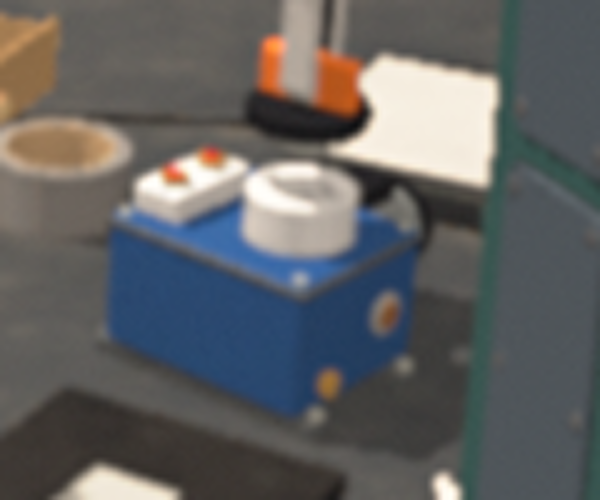

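Call:
step_arm(commands="1 -0.001 0 0.012 0 0 0; 1 -0.001 0 0.024 0 0 0; 1 -0.001 0 0.024 0 0 0; 1 -0.001 0 0.024 0 0 0; 1 -0.001 0 0.026 0 0 0; 1 -0.001 0 0.028 0 0 0; 1 -0.001 0 0.028 0 0 0")

```text
time_s: 13.68
tcp_pos: [0.4377, -0.3162, 0.1804]
ee_rot: [-0.0, 0.998, -0.065, 0.0]
ft_force: [0.5, -0.0, -1.3]
grip_width: 0.0138
```

Call:
step_arm(commands="1 0 0 0.001 0 0 0; 1 0 0 0.002 0 0 0;  1 0 0 0.002 0 0 0")

```text
time_s: 14.05
tcp_pos: [0.4377, -0.3162, 0.1784]
ee_rot: [-0.0, 0.998, -0.065, 0.0]
ft_force: [0.6, 0.1, -1.5]
grip_width: 0.0136
```

Call:
step_arm(commands="1 0 0 0.001 0 0 0; 1 0 0 0.002 0 0 0;  1 0 0 0.002 0 0 0")

```text
time_s: 14.42
tcp_pos: [0.4376, -0.3163, 0.1764]
ee_rot: [-0.0, 0.998, -0.065, 0.0]
ft_force: [0.8, 0.8, -1.4]
grip_width: 0.0135
```

Call:
step_arm(commands="1 0 0 0.001 0 0 0; 1 0 0 0.002 0 0 0;  1 0 0 0.002 0 0 0")

```text
time_s: 14.8
tcp_pos: [0.4377, -0.3163, 0.1747]
ee_rot: [0.0, 0.998, -0.065, 0.0]
ft_force: [0.2, 0.8, 0.0]
grip_width: 0.0136
```

Call:
step_arm(commands="1 0 0 0.001 0 0 0; 1 0 0 0.002 0 0 0;  1 0 0 0.002 0 0 0")

```text
time_s: 15.18
tcp_pos: [0.4377, -0.3163, 0.173]
ee_rot: [0.0, 0.998, -0.065, 0.0]
ft_force: [0.3, 1.3, 3.3]
grip_width: 0.014
```

Call:
step_arm(commands="1 0 0 0.001 0 0 0; 1 0 0 0.002 0 0 0;  1 0 0 0.002 0 0 0")

```text
time_s: 15.55
tcp_pos: [0.4377, -0.3163, 0.1705]
ee_rot: [0.0, 0.998, -0.065, 0.0]
ft_force: [-0.0, 2.9, 4.9]
grip_width: 0.0137
```

Call:
step_arm(commands="1 0 -0.0004 0.001 0 0 0; 1 0 -0.0004 0.002 0 0 0;  1 0 -0.0004 0.003 0 0 0; 1 0 -0.0004 0.003 0 0 0")

```text
time_s: 16.05
tcp_pos: [0.4377, -0.3162, 0.1676]
ee_rot: [0.0, 0.998, -0.065, 0.0]
ft_force: [-0.2, 1.0, 5.1]
grip_width: 0.0135
```

Call:
step_arm(commands="1 0 0 0.001 0 0 0; 1 0 0 0.002 0 0 0;  1 0 0 0.003 0 0 0; 1 0 0 0.003 0 0 0")

```text
time_s: 16.55
tcp_pos: [0.4377, -0.3162, 0.1648]
ee_rot: [0.0, 0.998, -0.065, 0.0]
ft_force: [-0.1, 1.7, 5.7]
grip_width: 0.0141
```

Call:
step_arm(commands="1 0 0 0.001 0 0 0; 1 0 0 0.002 0 0 0;  1 0 0 0.003 0 0 0; 1 0 0 0.003 0 0 0")

```text
time_s: 17.05
tcp_pos: [0.4377, -0.3163, 0.1621]
ee_rot: [0.001, 0.998, -0.065, 0.0]
ft_force: [-0.8, 1.3, 7.1]
grip_width: 0.0136
```

Call:
step_arm(commands="1 0 0 0.001 0 0 0; 1 0 0 0.001 0 0 0; 1 0 0 0.0015 0 0 0")

```text
time_s: 17.42
tcp_pos: [0.4377, -0.3163, 0.1608]
ee_rot: [0.001, 0.998, -0.065, 0.0]
ft_force: [-1.1, 0.9, 7.4]
grip_width: 0.0139
```

Call:
step_arm(commands="1 0 0 0.0005 0 0 0; 1 0 0 0.0005 0 0 0; 1 0 0 0.0005 0 0 0")

```text
time_s: 17.8
tcp_pos: [0.4377, -0.3163, 0.1603]
ee_rot: [0.001, 0.998, -0.065, 0.0]
ft_force: [-0.6, 1.7, 7.0]
grip_width: 0.0139
```

The cap is about 22.5 mm in, with the spring at roughly 8.5 N and no hard contact. I start turning clockwise.

Call:
step_arm(commands="1 0 0 0 0 0 3; 1 0 0 0 0 0 6; 1 0 0 0 0 0 8; 1 0 0 0 0 0 8")

```text
time_s: 18.3
tcp_pos: [0.4382, -0.3166, 0.1605]
ee_rot: [0.001, 0.991, -0.135, 0.001]
ft_force: [0.0, 1.5, 6.8]
grip_width: 0.0135
```

```bash
cat > st.py <<'E'
from h import *
s=readout.sense(); print(s["tcp_pos"].round(4),s["ft_force"].round(2),s["wrist_torque"].round(3),s["time_s"],"yaw",np.degrees(2*np.arctan2(s["ee_rot"][2],s["ee_rot"][1])).round(2),s["joints"][5].round(2),s["grip_width"])
E
python3 st.py
```

```text
[ 0.4382 -0.3166  0.1605] [0.01 1.46 6.84] [ 0.337 -0.013  0.041] 18.3 yaw -15.5 1.11 0.01351498470606542
```

Call:
step_arm(commands="1 0 0 0 0 0 4; 1 0 0 0 0 0 8; 1 0 0 0 0 0 12; 1 0 0 0 0 0 12")

```text
time_s: 18.8
tcp_pos: [0.4383, -0.3168, 0.1606]
ee_rot: [0.001, 0.971, -0.238, 0.001]
ft_force: [0.0, -0.1, 5.7]
grip_width: 0.0138
```

```bash
python3 st.py
```

```text
[ 0.4383 -0.3168  0.1606] [ 0.01 -0.09  5.7 ] [ 0.27  -0.061  0.014] 18.8 yaw -27.51 1.32 0.01380303602697898
```

Call:
step_arm(commands="1 0 0 0 0 0 4; 1 0 0 0 0 0 8; 1 0 0 0 0 0 12; 1 0 0 0 0 0 12")

```text
time_s: 19.3
tcp_pos: [0.4383, -0.3169, 0.1606]
ee_rot: [0.001, 0.941, -0.338, 0.001]
ft_force: [-0.0, 0.3, 6.7]
grip_width: 0.0134
```

```bash
python3 st.py
```

```text
[ 0.4383 -0.3169  0.1606] [-0.    0.27  6.7 ] [ 0.266 -0.054 -0.009] 19.3 yaw -39.51 1.53 0.013351500730625016
```

Call:
step_arm(commands="1 0 0 0 0 0 3; 1 0 0 0 0 0 5; 1 0 0 0 0 0 5")

```text
time_s: 19.68
tcp_pos: [0.4382, -0.317, 0.1607]
ee_rot: [0.001, 0.926, -0.379, 0.002]
ft_force: [0.3, 1.2, 6.1]
grip_width: 0.0138
```

```bash
python3 st.py
```

```text
[ 0.4382 -0.317   0.1607] [0.27 1.16 6.14] [ 0.181  0.022 -0.024] 19.675 yaw -44.51 1.62 0.013771772897566122
```

Call:
step_arm(commands="1 0 0 0 0 0 2; 1 0 0 0 0 0 3; 1 0 0 0 0 0 3")

```text
time_s: 20.05
tcp_pos: [0.4382, -0.317, 0.1606]
ee_rot: [0.001, 0.915, -0.403, 0.001]
ft_force: [-0.1, 0.3, 6.8]
grip_width: 0.0135
```

```bash
python3 st.py
```

```text
[ 0.4382 -0.317   0.1606] [-0.08  0.3   6.79] [0.216 0.038 0.019] 20.05 yaw -47.5 1.67 0.01352257500875654
```

Call:
step_arm(commands="1 0 0 0 0 0 2; 1 0 0 0 0 0 3; 1 0 0 0 0 0 3")

```text
time_s: 20.42
tcp_pos: [0.4382, -0.317, 0.1607]
ee_rot: [0.001, 0.904, -0.427, 0.002]
ft_force: [-0.0, 0.5, 7.3]
grip_width: 0.0138
```

```bash
python3 st.py
```

```text
[ 0.4382 -0.317   0.1607] [-0.03  0.48  7.29] [0.21  0.084 0.01 ] 20.425 yaw -50.5 1.72 0.013831944393263735
```

Call:
step_arm(commands="1 0 0 0 0 0 2; 1 0 0 0 0 0 3; 1 0 0 0 0 0 3")

```text
time_s: 20.8
tcp_pos: [0.4381, -0.3171, 0.1606]
ee_rot: [0.001, 0.893, -0.45, 0.002]
ft_force: [0.8, 0.1, 7.2]
grip_width: 0.0141
```

```bash
python3 st.py
```

```text
[ 0.4381 -0.3171  0.1606] [0.84 0.14 7.21] [ 0.179  0.049 -0.015] 20.8 yaw -53.5 1.77 0.014129596643289385
```

Call:
step_arm(commands="1 0 0 0 0 0 2; 1 0 0 0 0 0 3; 1 0 0 0 0 0 3")

```text
time_s: 21.18
tcp_pos: [0.4381, -0.3171, 0.1606]
ee_rot: [0.001, 0.881, -0.473, 0.002]
ft_force: [-0.7, 0.7, 6.9]
grip_width: 0.0136
```

```bash
python3 st.py
```

```text
[ 0.4381 -0.3171  0.1606] [-0.71  0.65  6.86] [0.195 0.079 0.001] 21.175 yaw -56.5 1.83 0.013591547700006597
```

Call:
step_arm(commands="1 0 0 0 0 0 2; 1 0 0 0 0 0 2; 1 0 0 0 0 0 2")

```text
time_s: 21.55
tcp_pos: [0.4381, -0.3171, 0.1606]
ee_rot: [0.001, 0.873, -0.489, 0.002]
ft_force: [-0.4, 0.3, 6.6]
grip_width: 0.0135
```

```bash
python3 st.py
```

```text
[ 0.4381 -0.3171  0.1606] [-0.38  0.29  6.58] [ 0.175  0.072 -0.033] 21.55 yaw -58.5 1.86 0.013547823895250485
```

Call:
step_arm(commands="1 0 0 0 0 0 2; 1 0 0 0 0 0 2; 1 0 0 0 0 0 2")

```text
time_s: 21.92
tcp_pos: [0.4382, -0.3171, 0.1607]
ee_rot: [0.001, 0.864, -0.504, 0.002]
ft_force: [0.3, 0.3, 7.4]
grip_width: 0.0139
```

```bash
python3 st.py
```

```text
[ 0.4382 -0.3171  0.1607] [0.31 0.26 7.4 ] [0.158 0.004 0.07 ] 21.925 yaw -60.49 1.9 0.013892400183827276
```

Call:
step_arm(commands="1 0 0 0 0 0 1; 1 0 0 0 0 0 1.5; 1 0 0 0 0 0 1.5")

```text
time_s: 22.3
tcp_pos: [0.4385, -0.3169, 0.1606]
ee_rot: [0.001, 0.857, -0.515, 0.002]
ft_force: [1.8, 0.1, 6.4]
grip_width: 0.0141
```

```bash
python3 st.py
```

```text
[ 0.4385 -0.3169  0.1606] [1.84 0.1  6.42] [ 0.197 -0.095  0.168] 22.3 yaw -61.96 1.92 0.014073428018337327
```

Call:
step_arm(commands="1 0 0 0 0 0 1; 1 0 0 0 0 0 1.5; 1 0 0 0 0 0 1.5")

```text
time_s: 22.68
tcp_pos: [0.4385, -0.3169, 0.1607]
ee_rot: [0.001, 0.851, -0.526, 0.002]
ft_force: [0.7, -0.5, 7.0]
grip_width: 0.0142
```

```bash
python3 st.py
```

```text
[ 0.4385 -0.3169  0.1607] [ 0.68 -0.53  6.96] [ 0.184 -0.099  0.418] 22.675 yaw -63.41 1.95 0.014235309155407423
```

The wrist torque climbs to 0.42 N m from a yaw of about -60.5°, which is 53° past the slots. That is the end stop. I ease the twist slightly and rise gently with the spring, still holding the cap.

Call:
step_arm(commands="1 0 0 0 0 0 -0.7; 1 0 0 -0.001 0 0 -0.7; 1 0 0 -0.002 0 0 -0.7; 1 0 0 -0.002 0 0 -0.7")

```text
time_s: 23.18
tcp_pos: [0.4384, -0.3168, 0.1608]
ee_rot: [0.0, 0.854, -0.521, 0.001]
ft_force: [3.8, -3.5, -0.2]
grip_width: 0.0138
```

```bash
python3 st.py
```

```text
[ 0.4384 -0.3168  0.1608] [ 3.77 -3.48 -0.22] [-0.536 -0.903  0.329] 23.175 yaw -62.77 1.94 0.013762143624836356
```

Call:
step_arm(commands="1 0 0 -0.0005 0 0 0; 1 0 0 -0.001 0 0 0; 1 0 0 -0.001 0 0 0")

```text
time_s: 23.55
tcp_pos: [0.4384, -0.3168, 0.1612]
ee_rot: [0.0, 0.854, -0.521, 0.001]
ft_force: [4.6, -3.5, -3.4]
grip_width: 0.0139
```

```bash
python3 st.py
```

```text
[ 0.4384 -0.3168  0.1612] [ 4.64 -3.52 -3.39] [-0.693 -1.086  0.342] 23.55 yaw -62.77 1.94 0.013925359111184438
```

```bash
python3 - <<'E'
from h import *
for n in ("wrist","scene"):
    c=camera(n); f=c["frame"]
    if n=="scene": f=cv2.resize(f[130:230,310:430],None,fx=5,fy=5,interpolation=cv2.INTER_CUBIC)
    if n=="wrist": f=cv2.resize(f[150:300,200:350],None,fx=4,fy=4,interpolation=cv2.INTER_CUBIC)
    cv2.imwrite(f"pics/{n}7.png",f)
E
```

```text
(no output)
```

View pics/wrist7.png

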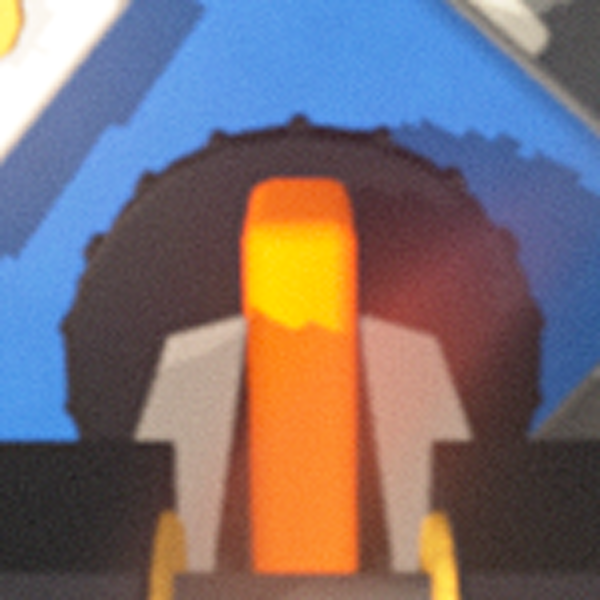

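View pics/scene7.png

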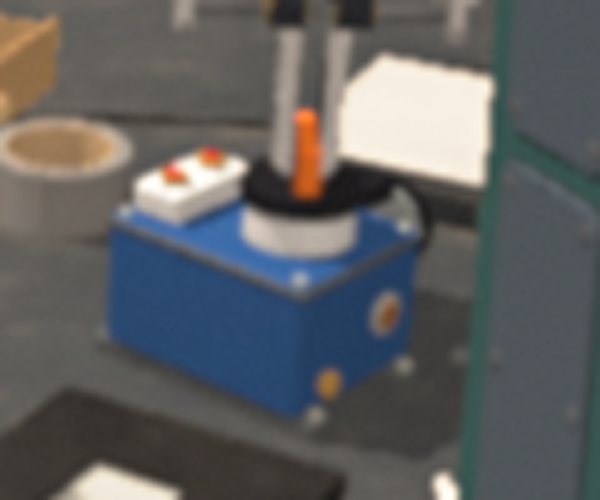

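The bar is still aligned with the jaws, so there was little slip. The rise jammed while I was holding twist against the stop. I go back down, re-seat on the stop, ease the twist and let go so that the spring does the lifting.

Call:
step_arm(commands="1 0 0 0.0015 0 0 0; 1 0 0 0.003 0 0 0; 1 0 0 0.003 0 0 1; 1 0 0 0.003 0 0 1")

```text
time_s: 24.15
tcp_pos: [0.4384, -0.3168, 0.161]
ee_rot: [0.001, 0.849, -0.528, 0.002]
ft_force: [2.3, -1.7, 5.5]
grip_width: 0.0141
```

```bash
python3 st.py
```

```text
[ 0.4384 -0.3168  0.161 ] [ 2.25 -1.69  5.53] [-0.328 -0.626  0.581] 24.15 yaw -63.75 1.95 0.014071460016927231
```

Call:
step_arm(commands="1 0 0 0 0 0 -1; 1 0 0 0 0 0 -2; 1 0 0 0 0 0 -2")

```text
time_s: 24.52
tcp_pos: [0.4384, -0.3168, 0.161]
ee_rot: [0.001, 0.858, -0.514, 0.002]
ft_force: [2.3, -2.3, 6.0]
grip_width: 0.0137
```

```bash
python3 st.py
```

```text
[ 0.4384 -0.3168  0.161 ] [ 2.33 -2.33  6.04] [-0.396 -0.636  0.111] 24.525 yaw -61.82 1.92 0.013705026449536835
```

Call:
step_arm(commands="0.4 0 0 0 0 0 0; 0.4 0 0 0 0 0 0; 0.4 0 0 0 0 0 0; 0.4 0 0 0 0 0 0; 0.4 0 0 0 0 0 0; 0.4 0 0 0 0 0 0")

```text
time_s: 25.28
tcp_pos: [0.437, -0.3161, 0.1606]
ee_rot: [0.001, 0.858, -0.514, -0.0]
ft_force: [-0.1, -1.3, 7.2]
grip_width: 0.028
```

```bash
python3 st.py; python3 - <<'E'
from h import *
for n in ("wrist","scene"):
    c=camera(n); f=c["frame"]
    if n=="scene": f=cv2.resize(f[130:230,310:430],None,fx=5,fy=5,interpolation=cv2.INTER_CUBIC)
    if n=="wrist": f=cv2.resize(f[150:300,200:350],None,fx=4,fy=4,interpolation=cv2.INTER_CUBIC)
    cv2.imwrite(f"pics/{n}8.png",f)
E
```

```text
[ 0.437  -0.3161  0.1606] [-0.14 -1.32  7.17] [-0.014 -0.021 -0.029] 25.275 yaw -61.85 1.92 0.02796836795007129
```

View pics/wrist8.png

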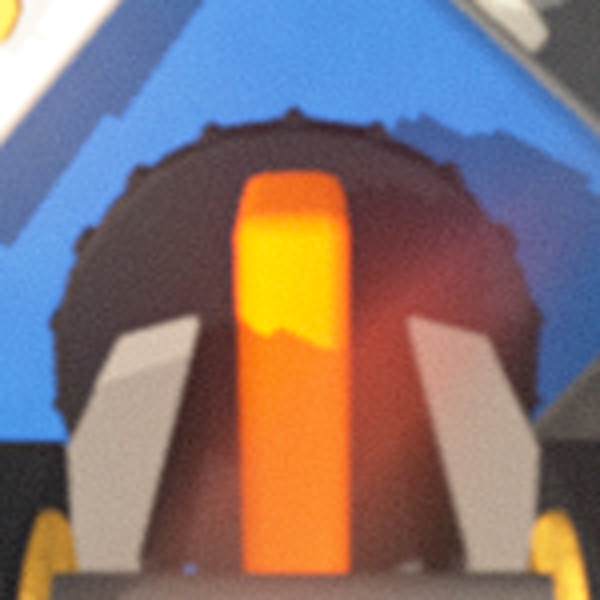

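View pics/scene8.png

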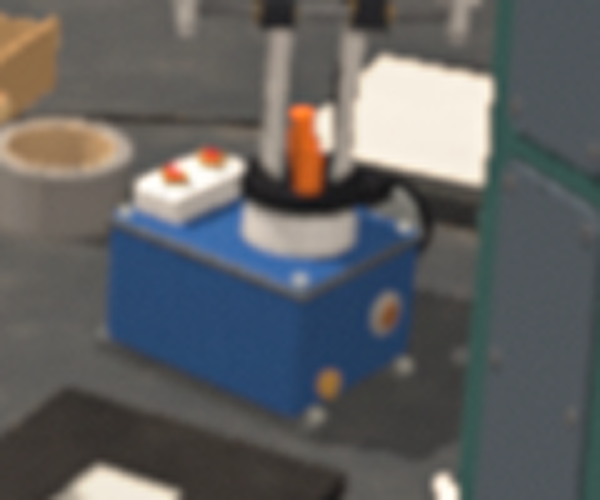

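A force of 7 N remains because the flange is lifting against the fingertips. I raise the open fingers clear.

Call:
step_arm(commands="0.4 0 0 -0.002 0 0 0; 0.4 0 0 -0.004 0 0 0; 0.4 0 0 -0.006 0 0 0; 0.4 0 0 -0.008 0 0 0; 0.4 0 0 -0.010 0 0 0; 0.4 0 0 -0.010 0 0 0")

```text
time_s: 26.12
tcp_pos: [0.4376, -0.3159, 0.1695]
ee_rot: [0.0, 0.858, -0.513, -0.0]
ft_force: [-0.6, 0.2, 0.9]
grip_width: 0.028
```

```bash
python3 st.py; python3 - <<'E'
from h import *
for n in ("wrist","scene"):
    c=camera(n); f=c["frame"]
    if n=="scene": f=cv2.resize(f[130:230,310:430],None,fx=5,fy=5,interpolation=cv2.INTER_CUBIC)
    if n=="wrist": f=cv2.resize(f[150:300,200:350],None,fx=4,fy=4,interpolation=cv2.INTER_CUBIC)
    cv2.imwrite(f"pics/{n}9.png",f)
E
```

```text
[ 0.4376 -0.3159  0.1695] [-0.58  0.24  0.87] [ 0.122 -0.073 -0.036] 26.125 yaw -61.78 1.92 0.028011872303032204
```

View pics/wrist9.png

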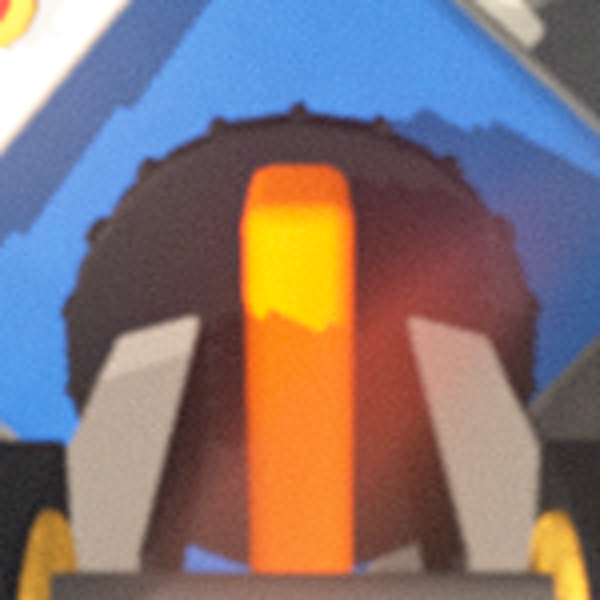

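View pics/scene9.png

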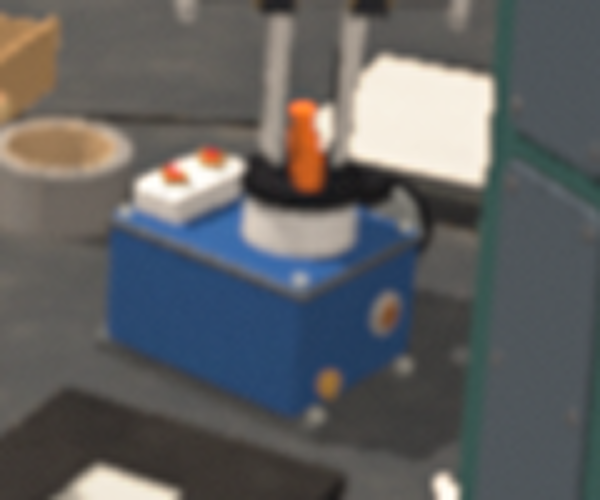

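Call:
step_arm(commands="0.4 0 0 -0.02 0 0 0; 0.4 0 0 -0.05 0 0 0; 0 0 0 -0.09 0 0 0; -1 0 0 -0.12 0 0 0; -1 0 0 -0.12 0 0 0; -1 0 0 -0.12 0 0 0")

```text
time_s: 26.98
tcp_pos: [0.4373, -0.3156, 0.2878]
ee_rot: [-0.0, 0.858, -0.513, -0.001]
ft_force: [1.1, 0.2, -0.4]
grip_width: 0.0651
```

```bash
python3 st.py; python3 - <<'E'
from h import *
s=readout.sense()
cs=camera("scene"); cv2.imwrite("pics/scene10.png",cv2.resize(cs["frame"][130:230,310:430],None,fx=5,fy=5,interpolation=cv2.INTER_CUBIC))
cw_=camera("wrist"); cv2.imwrite("pics/wrist10.png",cw_["frame"])
# flange top: expected z = .13-d+.028 ; predicted bar/flange outline in both views
for d in (.017,.021):
    z0=.13-d
    top=np.array([.4384,-.3165,z0+.058]); yaw=np.radians(-60.5); u=np.array([np.cos(yaw),np.sin(yaw),0])*.031
    P=np.array([top,top+u,top-u,[.4384,-.3165,.13]])
    print(d,"scene",((proj(cs,P)-[310,130])*5).round(1).tolist(),"wrist",proj(cw_,P,s).round(1).tolist())
m=orange(cs["frame"][130:230,310:430]); n,l,st,ce=cv2.connectedComponentsWithStats(m); print(st[1:].tolist(),ce[1:].tolist())
E
```

```text
[ 0.4373 -0.3156  0.2878] [ 1.1   0.17 -0.41] [ 0.092 -0.026  0.009] 26.975 yaw -61.78 1.92 0.0651496758932571
0.017 scene [[307.2, 122.3], [302.0, 102.3], [312.6, 143.2], [302.0, 186.0]] wrist [[274.0, 206.7], [273.2, 171.9], [274.8, 239.7], [274.1, 197.2]]
0.021 scene [[306.7, 128.6], [301.5, 108.4], [312.0, 149.6], [302.0, 186.0]] wrist [[274.0, 205.6], [273.2, 171.4], [274.8, 238.3], [274.1, 197.2]]
[[57, 20, 8, 18, 101], [41, 30, 3, 3, 7], [33, 34, 3, 2, 5], [65, 76, 2, 3, 5]] [[60.40594059405941, 29.138613861386137], [42.142857142857146, 31.0], [33.8, 34.6], [65.4, 76.8]]
```

View pics/scene10.png

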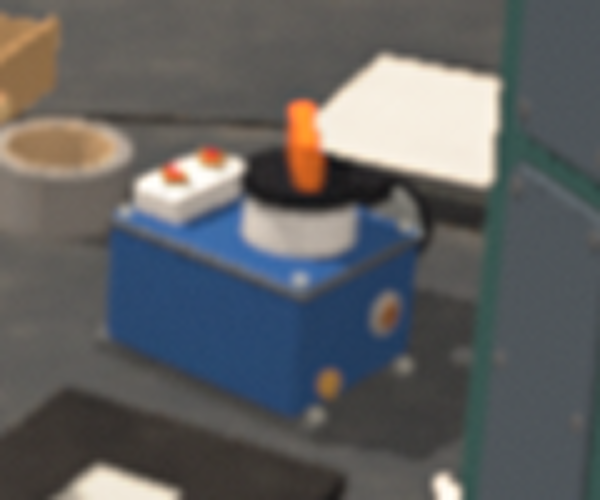

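View pics/wrist10.png

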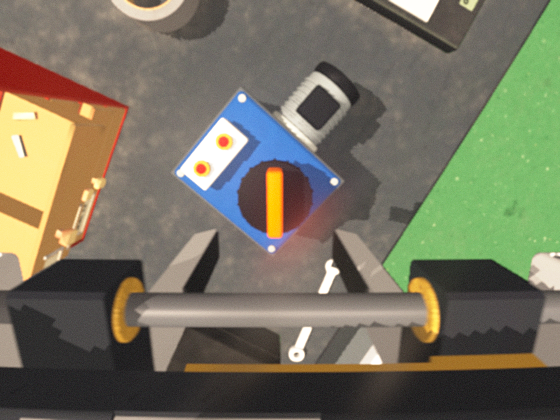

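```bash
python3 - <<'E'
from h import *
for k in (7,8,9,10):
    f=cv2.imread(f"pics/scene{k}.png").astype(float)
    # orange-ness = R-B column profile near tip
    p=(f[60:215,285:330,2]-f[60:215,285:330,0]).max(1); rows=np.where(p>90)[0]+60
    print(k,rows.min(),rows.max(),)
E
```

```text
7 109 197
8 105 193
9 100 190
10 100 190
```

From the held state (about 22 mm in) to now, the bar rose 7–9 crop rows, about 5 mm. That puts the cap at about 17 mm. An unlocked cap would sit at 21 mm, about 1.5 rows above the held state. The fingers are clear, so I hand in.

```bash
python3 -c "
from rig import ctrl
print(ctrl.close_job())"
```

```text
the job is handed in; nothing more can be done
None
```

The cap is in the neck, turned clockwise to the stop and let go. My last checks show it locked, and I have handed the job in at about 27 s. The hand-in reports no verdict.

**What I did:**
- I picked the black cap with the orange bar and carried it to the neck, with the slots seen at about -7.5° in the wrist image.
- It went in without catching. I pushed it to about 22.5–23 mm below the mouth against roughly 8 N of spring.
- I turned it about 54° to the stop. The highest wrist readings were about 8 N and 0.6 N m of twist (1.3 N m of moment in all), at the ends of the moves, when the readings were taken.

**What the last checks showed:**
- **Height:** in the scene view the bar's top rose 7–9 crop rows, about 5 mm, after release. That puts the cap about 17 mm below the mouth. The far end of the bar also matched the locked prediction (row 100, against 102 predicted for locked and 108 for unlocked).
- **Steadiness:** the cap did not move between the last two scene pictures.
- **Arm:** the gripper is open and about 12 cm above the cap.
- **Not checked:** I did not look at the oiler and grease tin again at the end. They were clear of every move, and they looked undisturbed in the last wrist picture that shows them.

**What went wrong on the way:**
- My first grasp lifted before the slow fingers had closed. The cap had not moved, so I gripped it again.
- A first try at rising with the cap still held jammed at the stop with small forces, so I went back down, eased the twist and released it.
- On opening, the flange first pressed on the fingertips with about 7 N, until I raised them.

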